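# Empty the mesh-sleeve tub into the tray

## Robot

A 6-joint arm with a two-finger parallel gripper is mounted at the origin on the work surface. World frame = base frame: x ahead of the robot, y to its left, z up, the work surface at z = 0. Lengths are in mm, angles in rad, forces in N, time in s.
With the tool pointing down it reaches from about 250 to 775 mm from the base axis. Payload 4 kg.
Tool frame: the origin (TCP) lies at the centre of the arm's flange, where the gripper is bolted on; the fingertips stand 173 mm ahead of it and the grasp point (between the pads) lies 155 mm ahead of it (ctrl.tcp_to_tips is the distance from the TCP to the fingertips, in mm); z points along the fingers, y is the line along which they close (so a half turn about z gives the same grasp; the last joint's range is limited). The gripper opens to 85 mm and grips with 20 to 120 N. Pads are 22 mm wide; open, the fingers measure 114 mm over their backs; the gripper's body (76 mm by 85 mm) begins 54 mm behind the grasp point. The pads swing forward as they close: fully open they stand 13 mm farther back than shut.
Start: joints at [-1.442, 0.087, 1.371, -0, 1.684, -0.103], TCP at [126.345, -535.292, 404.741] pointing down, gripper open.
Joint ranges: [-3.1, 3.1], [-0.76, 2.03], [0.27, 2.55], [-1.08, 4.22], [0.17, 2.65], [-2.57, 2.57]. Speed limits (rad/s): [2.79, 2.79, 3.14, 3.14, 3.14, 3.14].

## Interface

Orientations are given as a 3x3 rotation matrix whose columns are the frame's x, y, z axes.
In Python, from cell import ctrl gives the robot as it stands. The module is installed in compiled form; this text tells all that it offers.
- The arm moves only by the shell command python3 -m pendant 'ROWS' [FORCE]. ROWS is JSON, a list of rows, each an object of numbers: "rx", "ry", "rz": the turn, a rotation vector about the world's x, y, z in rad; "tx", "ty", "tz": the shift along the world's x, y, z in mm; "hand": the finger opening in mm, from 0 to 85.4. In form: [{"rx": .., "ry": .., "rz": .., "tx": .., "ty": .., "tz": .., "hand": ..}, ...]. A call has 1 to 10 rows; each row shifts and turns the commanded pose from where the row before left it; what a row does not reach is not made up. A row lasts 1/10 s, in which the tool goes at most 50 mm and 8.59 degrees, less where a joint would pass 70% of its speed; a pose out of reach is approached as far as the arm can. A call is refused whole if a number of a shift passes 50 or a number of a turn 0.15, either way. A call with a gripper value outside its range is refused whole. The fingers move at their own pace and stop on an object; FORCE is the grip in N (left out, the last holds). Time passes only in rows, so rows that do not move let the fingers close. It gives the time, the measured TCP pose, the force, the opening and the grip force at its end, in the units of the state.
- ctrl.read_state(): the state, without advancing time (a new reading comes with each control period).
- ctrl.camera(name): name is "side" or "top"; returns a dict with "frame" (420x560x3 uint8, blue, green, red), "camera_matrix" (3x3 intrinsics, pixels), "R" (3x3) and "t" (3): a world point X has camera coordinates R X + t. Camera axes: x right, y down, z forward; pixel columns grow to the right and rows downward; lengths in mm; the calibration is good to about 2 mm. A picture is of the moment at which its call begins. There is no depth.
- ctrl.sign_off(): hands the job in; it is judged then, once.
The state is a dict: "clock": time; "q": joint angles; "joint_velocities": joint speeds; "joint_torque": joint torques, N m; "ee_pos": TCP position; "tool_rot": TCP orientation; "contact_force": force on the tool from outside, world axes, zero at the start; "ft_torque": the same for the moment, N m; "finger_gap": opening from 0.0 (shut) to 1.0 (fully open); "finger_force": force on a finger pad.
Only numpy, scipy, OpenCV 4.12 (cv2) and the standard library are available. Lean on these libraries where they do the work, as an engineer would, in place of code of your own. Each camera call takes 0.05 s, during which the arm holds its last target. There are 200 camera calls.

## Task

Swing the clear lid of the pink tub fully back until it snaps over and stays open by itself, then tip the tub over the metal tray so that all three mesh sleeves roll out into it. Stand the emptied tub upright on its blue mat again and swing the lid shut. Never tip the tub unless its lid is fully back, and leave the screwdriver, pliers, bottle and tip rack where they are.

Things in the scene. Friction and masses are not known exactly. Their poses are not given: they have to be found in the camera images.
- tub: Loose pink box, 140 long (x) x 64 wide (y) x 60 high, about 0.65 kg empty, flat upright sides: grip it across the 64 mm width (inside 58). Origin: centre of its underside; z up. Pouring lip at its +x end; the lid's hinge along the top of its -x end. Starts shut on the mat, three sleeves inside.
- lid (a joint): Lid angle relative to the tub, rad: 0 shut, grows as it opens to a stop at 2.7 (fully back, leaning out behind the tub's -x end). Sprung over centre: let go below 1.85 it snaps shut, above 1.85 it snaps back to 2.7 and stays there, also while the tub is tipped. Needs about 1 N at the bar.
- lid_hinge (a point): Middle of the hinge line (along the tub's y), at tub x -70, z 60 mm. Its axes are the lid's: x from the hinge along the lid to the bar, z out of the lid's outer face; equal to the tub's when shut.
- lid_bar (a point): Middle of the yellow round pull bar, 10 mm thick, 60 long along y, on two arms (8 mm thick, y +-27) beyond the lid's free end: 174 mm along the lid's x and 26 along its z from the hinge, 34 beyond the lid's end and 22 above its outer face, where a finger fits in between. Pinched lightly (3 to 6 N) from above it turns in the fingers, so the gripper can stay upright along the whole arc.
- tub_lip (a point): Middle of the pouring lip, top of the 44 mm high front wall, tub x +70 (open above it once the lid is up). Inside, the floor (4 mm up) is flat from x -67 to +12, then a white ramp rises at 35.5 degrees to the lip. Tipped +x end down by 55 to 70 degrees the sleeves roll out over the lip. The shut lid (140 x 64 x 4 mm plate) has a tab hanging 16 mm down outside it.
- sleeve1_center (a point): Centre of a loose mesh sleeve, a rigid grey wire-mesh roll 24 mm in diameter, 50 long (its y), 30 g, lying across the tub's floor at the start.
- sleeve1: The same sleeve; origin on its skin, 12 mm below the centre along its own z.
- sleeve2_center (a point): Centre of the second, equal sleeve.
- sleeve2: The second sleeve, as the first.
- sleeve3_center (a point): Centre of the third, equal sleeve.
- sleeve3: The third sleeve, as the first.
- tray: Fixed open metal tray, 170 (x) x 200 (y) x 50 mm high, walls and floor 4 mm. Origin: centre of its underside.
- mat: Fixed blue mat with black edge, 220 (x) x 120 (y) x 3 mm thick. Origin: centre of its underside. The tub starts on it and returns to it.
- driver: Screwdriver, red handle, 200 long, lying across beyond the work. Leave alone.
- pliers: Pliers, yellow grips, 130 long, lying to the right of the work. Leave alone.
- bottle: Bottle with blue cap, 66 in diameter, 130 high, beyond the work. Leave alone.
- tiprack: Pipette-tip rack, blue with pale green top, 80 x 120 x 60 high, beyond the work. Leave alone.

How it is judged (in metres and radians):
On the way, in this order (a step that is already met when the one before it is completed fails the run):
1. the lid is fully back past its detent, the tub still standing (value of joint lid above 2.4 rad and angle between tub's own z axis and vertical below 0.3 rad), for 0.2 s.
2. the tub is tipped over the tray, lid still back (angle between tub's own z axis and vertical above 0.5 rad and value of joint lid above 2.2 rad and horizontal distance between tub and tray below 0.2 m).
3. all three sleeves lie in the tray (x of sleeve1_center in the frame of tray between -0.08 and 0.08 m and y of sleeve1_center in the frame of tray between -0.095 and 0.095 m and z of sleeve1_center in the frame of tray between 0.005 and 0.05 m and x of sleeve2_center in the frame of tray between -0.08 and 0.08 m and y of sleeve2_center in the frame of tray between -0.095 and 0.095 m and z of sleeve2_center in the frame of tray between 0.005 and 0.05 m and x of sleeve3_center in the frame of tray between -0.08 and 0.08 m and y of sleeve3_center in the frame of tray between -0.095 and 0.095 m and z of sleeve3_center in the frame of tray between 0.005 and 0.05 m), for 0.2 s.
4. the tub stands upright on the mat, let go (x of tub in the frame of mat between -0.05 and 0.05 m and y of tub in the frame of mat between -0.038 and 0.038 m and z of tub in the frame of mat below 0.008 m and angle between tub's own z axis and vertical below 0.06 rad and contact force between the fingers and tub below 0.2 N), for 0.2 s.
At the end, for the whole second after the job is handed in: All three sleeves lie at rest inside the tray (centres within its walls, under 50 mm above its underside); the tub stands at rest upright (within 0.06 rad) flat on the mat, its centre within 50 mm along and 38 mm across of the mat's centre; the lid is shut (under 0.1 rad) (all of step 3 and linear speed of each of sleeve1, sleeve2, sleeve3, tub below 0.03 m/s and x of tub in the frame of mat between -0.05 and 0.05 m and y of tub in the frame of mat between -0.038 and 0.038 m and z of tub in the frame of mat below 0.008 m and angle between tub's own z axis and vertical below 0.06 rad and value of joint lid below 0.1 rad); the robot touches nothing.
It fails at once if the tub is tipped by more than 0.45 rad while its lid is not fully back (angle between tub's own z axis and vertical above 0.45 rad and value of joint lid below 2.2 rad).
It fails at once if the screwdriver moved more than 30 mm (distance of driver from where it was at the start of the episode above 0.03 m).
It fails at once if the pliers moved more than 30 mm (distance of pliers from where it was at the start of the episode above 0.03 m).
It fails at once if the bottle moved more than 30 mm (distance of bottle from where it was at the start of the episode above 0.03 m).
It fails at once if the tip rack moved more than 30 mm (distance of tiprack from where it was at the start of the episode above 0.03 m).
It also fails if it takes over 72 s, if anything falls off the work surface, if the arm or the gripper's body presses on something with over 40 N, if the wrist force passes 120 N, or if a joint passes its speed limit or range.

## Working session

There is one attempt and no reset: what is moved stays moved. The work goes in short steps, Python scripts to look and compute and a shell command to move; the robot and the scene stay as the last step left them, time stands still between calls to the robot, and variables do not carry over. Pictures are saved under pics/ and viewed, at most 10 in all, crops included, and the job is handed in when it is done.

```bash
mkdir -p pics
python3 - <<'E'
from cell import ctrl
import cv2,numpy as np
for n in("side","top"):
    c=ctrl.camera(n); cv2.imwrite(f"pics/{n}0.png",c["frame"]); np.savez(f"{n}.npz",K=c["camera_matrix"],R=c["R"],t=c["t"])
    print(n,np.round(c["camera_matrix"],1).tolist(),np.round(c["R"],3).tolist(),np.round(c["t"]).tolist(), "pos",np.round(-np.array(c["R"]).T@np.array(c["t"])))
s=ctrl.read_state();print(s["clock"],np.round(s["tool_rot"],3).tolist(),s["ee_pos"])
E
```

```text
side [[457.4, 0.0, 279.9], [0.0, 457.4, 210.4], [0.0, 0.0, 1.0]] [[0.991, -0.134, -0.02], [-0.082, -0.481, -0.873], [0.107, 0.867, -0.487]] [-631.0, 96.0, 1117.0] pos [  514. -1006.   616.]
top [[452.7, 0.0, 276.2], [0.0, 452.7, 202.2], [0.0, 0.0, 1.0]] [[0.029, -0.999, 0.022], [-0.994, -0.031, -0.101], [0.101, -0.019, -0.995]] [-122.0, 621.0, 1185.0] pos [ 501.  -81. 1244.]
0.1 [[0.973, 0.23, -0.0], [0.23, -0.973, 0.002], [0.0, -0.002, -1.0]] [ 126.3353923  -535.19525725  403.63379851]
```

View pics/side0.png

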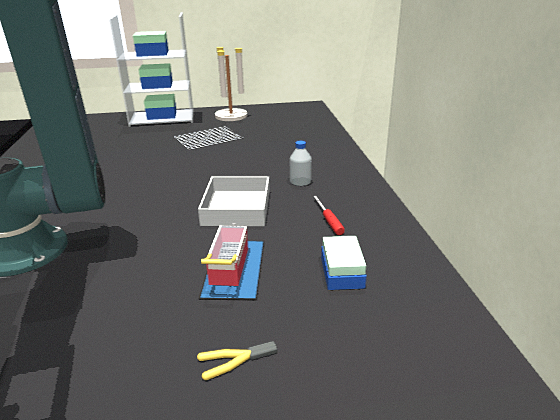

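View pics/top0.png

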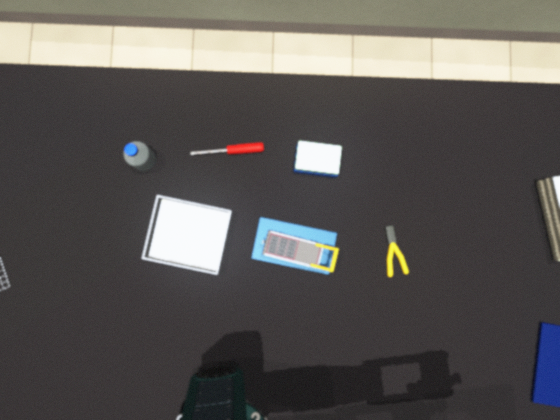

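The tub is at about (300,250) in the top view, with its bar end at (327,257) facing world -y. The tray is at (187,235), on the tub's hinge side. I'll zoom in next.

Run:
```python
import cv2,numpy as np
a=cv2.imread("pics/top0.png");b=cv2.imread("pics/side0.png")
A=cv2.resize(a[210:280,245:345],None,fx=5.5,fy=5.5,interpolation=cv2.INTER_CUBIC)
B=cv2.resize(b[220:305,195:270],None,fx=4.5,fy=4.5,interpolation=cv2.INTER_CUBIC)[:385]
h=np.zeros((385,790,3),np.uint8);h[:A.shape[0],:450]=A[:385,:450] if 0 else cv2.resize(A,(450,315)).copy() if 0 else h[:A.shape[0],:450]
A=cv2.resize(a[210:280,245:345],(440,308),interpolation=cv2.INTER_CUBIC)
h[:308,:440]=A;h[:382,445:445+B.shape[1]]=B[:382,:345];cv2.imwrite("pics/z0.png",h)
np.set_printoptions(precision=1,suppress=True)
def ray(n,uv,z):
    d=np.load(n+".npz");R=d["R"];c=-R.T@d["t"]
    v=R.T@np.linalg.inv(d["K"])@np.r_[uv,1];return c+v*(z-c[2])/v[2]
hsv=cv2.cvtColor(a,cv2.COLOR_BGR2HSV)
def big(m,box):
    k=np.zeros_like(m);x0,y0,x1,y1=box;k[y0:y1,x0:x1]=m[y0:y1,x0:x1]
    return k
def rect(m,z):
    pts=cv2.findNonZero(cv2.morphologyEx(m,cv2.MORPH_OPEN,np.ones((3,3))))
    if pts is None:pts=cv2.findNonZero(m)
    P=np.array([ray("top",p[0],z)[:2] for p in pts],np.float32)
    r=cv2.minAreaRect(P);return r
m=big(cv2.inRange(hsv,(90,100,90),(120,255,255)),(240,205,350,285));print("mat",rect(m,3))
m=big(cv2.inRange(hsv,(20,120,120),(35,255,255)),(240,205,350,285));r=rect(m,89);print("yellow",r,cv2.boxPoints(r).tolist())
m=big(cv2.inRange(hsv,(0,0,110),(180,60,255)),(130,185,240,280));print("tray",rect(m,50))
hs=cv2.cvtColor(b,cv2.COLOR_BGR2HSV)
m=big(cv2.inRange(hs,(20,120,120),(35,255,255)),(190,240,260,280));p=cv2.findNonZero(m)[:,0];print("side yellow px",p.min(0),p.max(0),p.mean(0))
```

```text
mat ((510.5773010253906, -156.58946228027344), (218.8260498046875, 118.99800872802734), 79.9892578125)
yellow ((479.9974365234375, -246.94549560546875), (31.13209342956543, 63.17440414428711), 71.19891357421875) [[445.0789489746094, -251.50094604492188], [504.8825378417969, -271.8610534667969], [514.9158935546875, -242.39004516601562], [455.1123352050781, -222.02993774414062]]
tray ((531.4354248046875, 129.07241821289062), (207.86700439453125, 177.54666137695312), 79.82559967041016)
side yellow px [201 254] [236 264] [217.5 260.7]
```

View pics/z0.png

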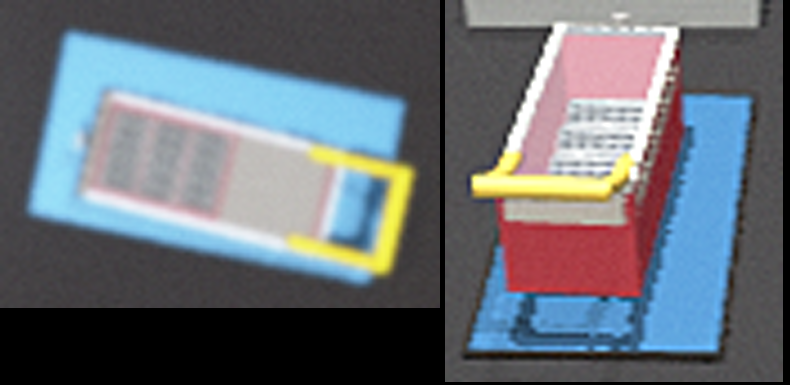

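The crop shows the tub shut with its three sleeves at the hinge end, yawed about 2° from the mat. I'll fit its pose from the bar ends, hinge corners and front foot corners in both views.

```bash
cat > h.py <<'E'
import numpy as np,cv2
from scipy.optimize import least_squares
from scipy.spatial.transform import Rotation as Ro
np.set_printoptions(precision=2,suppress=True)
def proj(n,X):
    d=np.load(n+".npz");p=d["K"]@(d["R"]@X+d["t"]);return p[:2]/p[2]
def world(p,X):
    c,s=np.cos(p[2]),np.sin(p[2]);return np.array([p[0]+c*X[0]-s*X[1],p[1]+s*X[0]+c*X[1],3+X[2]])
E
python3 - <<'E'
from h import *
t=lambda u,v:(245+u/4.4-.4,210+v/4.4-.4)
s=lambda u,v:(195+(u-445)/4.5-.4,220+v/4.5-.4)
D=[("top",(104,30,86),t(403,167)),("top",(104,-30,86),t(381,272)),("side",(104,-30,86),s(473,184)),("side",(104,30,86),s(612,190)),
("top",(-70,32,64),t(108,92)),("top",(-70,-32,64),t(82,195)),("side",(70,-32,0),s(510,290)),("side",(70,32,0),s(640,295))]
f=lambda p:np.concatenate([proj(n,world(p,np.array(X,float)))-uv for n,X,uv in D])
r=least_squares(f,[505,-150,-1.75]);print(r.x,r.fun.reshape(-1,2))
for X in((104,0,86),(-70,0,60),(0,0,0)):print(world(r.x,X))
E
```

```text
[ 500.36 -150.44   -1.79] [[-0.17  0.02]
 [-0.65 -0.76]
 [ 0.63 -0.11]
 [-0.44 -0.43]
 [ 0.77 -0.18]
 [ 0.57  0.46]
 [-0.66 -0.04]
 [-0.03 -0.03]]
[ 477.79 -251.96   89.  ]
[515.56 -82.11  63.  ]
[ 500.36 -150.44    3.  ]
```

```bash
P="python3 -m pendant"
$P '[{"tx":35,"ty":28,"rz":-0.045,"hand":24},{"tx":35,"ty":28,"rz":-0.045,"hand":24},{"tx":35,"ty":28,"rz":-0.045,"hand":24},{"tx":35,"ty":28,"rz":-0.045,"hand":24},{"tx":35,"ty":28,"rz":-0.045,"hand":24},{"tx":35,"ty":28,"rz":-0.045,"hand":24},{"tx":35,"ty":28,"rz":-0.045,"hand":24},{"tx":35,"ty":28,"rz":-0.045,"hand":24},{"tx":35,"ty":28,"rz":-0.045,"hand":24},{"tx":37,"ty":31,"rz":-0.046,"hand":24}]' 5
$P '[{"tz":-30},{"tz":-30},{"tz":-30},{"tz":0},{"tz":0}]'
python3 - <<'E'
from cell import ctrl
import numpy as np
s=ctrl.read_state();print({k:np.round(s[k],3).tolist() for k in("clock","q","ee_pos","tool_rot","contact_force","finger_gap","finger_force")})
E
```

```text
{'clock': 0.1, 'q': [-1.442, 0.088, 1.372, -0.0, 1.684, -0.103], 'ee_pos': [126.335, -535.195, 403.634], 'tool_rot': [[0.973, 0.23, -0.0], [0.23, -0.973, 0.002], [0.0, -0.002, -1.0]], 'contact_force': [1.511, -0.206, 0.269], 'finger_gap': 1.0, 'finger_force': 0.0}schema error: expected keys rx, ry, rz, tx, ty, tz, hand
schema error: expected keys rx, ry, rz, tx, ty, tz, hand
```

```bash
P="python3 -m pendant"
$P '[{"rx":0,"ry":0,"rz":-0.045,"tx":35,"ty":28,"tz":0,"hand":24},{"rx":0,"ry":0,"rz":-0.045,"tx":35,"ty":28,"tz":0,"hand":24},{"rx":0,"ry":0,"rz":-0.045,"tx":35,"ty":28,"tz":0,"hand":24},{"rx":0,"ry":0,"rz":-0.045,"tx":35,"ty":28,"tz":0,"hand":24},{"rx":0,"ry":0,"rz":-0.045,"tx":35,"ty":28,"tz":0,"hand":24},{"rx":0,"ry":0,"rz":-0.045,"tx":35,"ty":28,"tz":0,"hand":24},{"rx":0,"ry":0,"rz":-0.045,"tx":35,"ty":28,"tz":0,"hand":24},{"rx":0,"ry":0,"rz":-0.045,"tx":35,"ty":28,"tz":0,"hand":24},{"rx":0,"ry":0,"rz":-0.045,"tx":35,"ty":28,"tz":0,"hand":24},{"rx":0,"ry":0,"rz":-0.046,"tx":37,"ty":31,"tz":0,"hand":24}]' 5
$P '[{"rx":0,"ry":0,"rz":0,"tx":0,"ty":0,"tz":-30,"hand":24},{"rx":0,"ry":0,"rz":0,"tx":0,"ty":0,"tz":-30,"hand":24},{"rx":0,"ry":0,"rz":0,"tx":0,"ty":0,"tz":-30,"hand":24},{"rx":0,"ry":0,"rz":0,"tx":0,"ty":0,"tz":0,"hand":24},{"rx":0,"ry":0,"rz":0,"tx":0,"ty":0,"tz":0,"hand":24}]'
cat > s.py <<'E'
from cell import ctrl
import numpy as np
s=ctrl.read_state()
for k in("clock","q","ee_pos","tool_rot","contact_force","finger_gap","finger_force"):print(k,np.round(s[k],3).tolist())
E
python3 s.py
```

```text
clock: 1.1
ee_pos: [479.4, -251.0, 404.2]
tool_rot: [[0.976, -0.22, -0.001], [-0.22, -0.976, -0.0], [-0.001, 0.0, -1.0]]
contact_force: [0.1, -1.1, 0.1]
finger_gap: 0.279
finger_force: 0.0
clock: 1.6
ee_pos: [478.3, -252.3, 314.4]
tool_rot: [[0.976, -0.217, -0.001], [-0.217, -0.976, 0.001], [-0.002, -0.001, -1.0]]
contact_force: [0.0, -0.0, 0.0]
finger_gap: 0.283
finger_force: 0.0
clock 1.6
q [-0.59, 0.102, 1.534, -0.0, 1.506, 1.2]
ee_pos [478.257, -252.267, 314.399]
tool_rot [[0.976, -0.217, -0.001], [-0.217, -0.976, 0.001], [-0.002, -0.001, -1.0]]
contact_force [0.032, -0.041, 0.031]
finger_gap 0.283
finger_force 0.0
```

```bash
P="python3 -m pendant"
$P '[{"rx":0,"ry":0,"rz":0,"tx":0,"ty":0,"tz":-25,"hand":24},{"rx":0,"ry":0,"rz":0,"tx":0,"ty":0,"tz":-25,"hand":24},{"rx":0,"ry":0,"rz":0,"tx":0,"ty":0,"tz":-17,"hand":24},{"rx":0,"ry":0,"rz":0,"tx":0,"ty":0,"tz":0,"hand":24},{"rx":0,"ry":0,"rz":0,"tx":0,"ty":0,"tz":0,"hand":24}]'
$P '[{"rx":0,"ry":0,"rz":0,"tx":0,"ty":0,"tz":0,"hand":8},{"rx":0,"ry":0,"rz":0,"tx":0,"ty":0,"tz":0,"hand":8},{"rx":0,"ry":0,"rz":0,"tx":0,"ty":0,"tz":0,"hand":8},{"rx":0,"ry":0,"rz":0,"tx":0,"ty":0,"tz":0,"hand":8},{"rx":0,"ry":0,"rz":0,"tx":0,"ty":0,"tz":0,"hand":8}]' 5
python3 - <<'E'
from h import *
H=np.array([515.56,-82.11,63]);d=np.array([-.217,-.976,0])
prev=None
for i in range(0,28):
    a=.1*i+.1483; p=H+d*175.93*np.cos(a)+np.array([0,0,175.93*np.sin(a)])
    if prev is not None: print(round(.1*i,1),np.round(p-prev,1),np.round(p,0))
    prev=p
E
```

```text
clock: 2.1
ee_pos: [478.9, -252.9, 249.9]
tool_rot: [[0.976, -0.218, 0.003], [-0.218, -0.976, -0.002], [0.003, 0.001, -1.0]]
contact_force: [0.3, 0.2, -0.5]
finger_gap: 0.28
finger_force: 0.0
clock: 2.6
ee_pos: [479.1, -252.6, 250.2]
tool_rot: [[0.976, -0.217, 0.004], [-0.217, -0.976, -0.002], [0.005, 0.001, -1.0]]
contact_force: [0.5, 0.9, 5.8]
finger_gap: 0.106
finger_force: 19.8
0.1 [ 0.8  3.4 17.2] [ 479. -249.  106.]
0.2 [ 1.1  5.  16.8] [ 480. -244.  123.]
0.3 [ 1.5  6.7 16.2] [ 481. -237.  139.]
0.4 [ 1.8  8.2 15.4] [ 483. -229.  155.]
0.5 [ 2.1  9.7 14.5] [ 485. -219.  169.]
0.6 [ 2.5 11.  13.5] [ 488. -208.  183.]
0.7 [ 2.7 12.3 12.3] [ 490. -196.  195.]
0.8 [ 3.  13.4 11. ] [ 493. -182.  206.]
0.9 [ 3.2 14.4  9.5] [ 497. -168.  215.]
1.0 [ 3.4 15.3  8. ] [ 500. -153.  223.]
1.1 [ 3.6 16.   6.4] [ 503. -137.  230.]
1.2 [ 3.7 16.5  4.7] [ 507. -120.  235.]
1.3 [ 3.8 16.9  3. ] [ 511. -103.  238.]
1.4 [ 3.8 17.1  1.3] [515. -86. 239.]
1.5 [ 3.8 17.2 -0.5] [519. -69. 238.]
1.6 [ 3.8 17.  -2.2] [522. -52. 236.]
1.7 [ 3.7 16.7 -4. ] [526. -35. 232.]
1.8 [ 3.6 16.3 -5.7] [530. -19. 227.]
1.9 [ 3.5 15.6 -7.3] [533.  -3. 219.]
2.0 [ 3.3 14.8 -8.9] [536.  12. 210.]
2.1 [  3.1  13.9 -10.3] [539.  26. 200.]
2.2 [  2.8  12.8 -11.7] [542.  38. 188.]
2.3 [  2.6  11.6 -12.9] [545.  50. 175.]
2.4 [  2.3  10.3 -14.1] [547.  60. 161.]
2.5 [  2.    8.9 -15.1] [549.  69. 146.]
2.6 [  1.6   7.4 -15.9] [551.  76. 130.]
2.7 [  1.3   5.8 -16.6] [552.  82. 114.]
```

```bash
P="python3 -m pendant"
$P '[{"rx":0,"ry":0,"rz":0,"tx":0.8,"ty":3.4,"tz":17.2,"hand":8},{"rx":0,"ry":0,"rz":0,"tx":1.1,"ty":5,"tz":16.8,"hand":8},{"rx":0,"ry":0,"rz":0,"tx":1.5,"ty":6.7,"tz":16.2,"hand":8},{"rx":0,"ry":0,"rz":0,"tx":0,"ty":0,"tz":0,"hand":8}]'
python3 - <<'E'
from cell import ctrl
import cv2
a=ctrl.camera("side")["frame"];cv2.imwrite("pics/s1.png",cv2.resize(a[130:310,150:350],(780,585)[:2] if 0 else (640,576)))
E
```

```text
clock: 3.0
ee_pos: [482.2, -237.4, 300.7]
tool_rot: [[0.976, -0.217, 0.004], [-0.217, -0.976, -0.004], [0.005, 0.003, -1.0]]
contact_force: [0.8, -2.8, 0.1]
finger_gap: 0.109
finger_force: 19.7
```

View pics/s1.png

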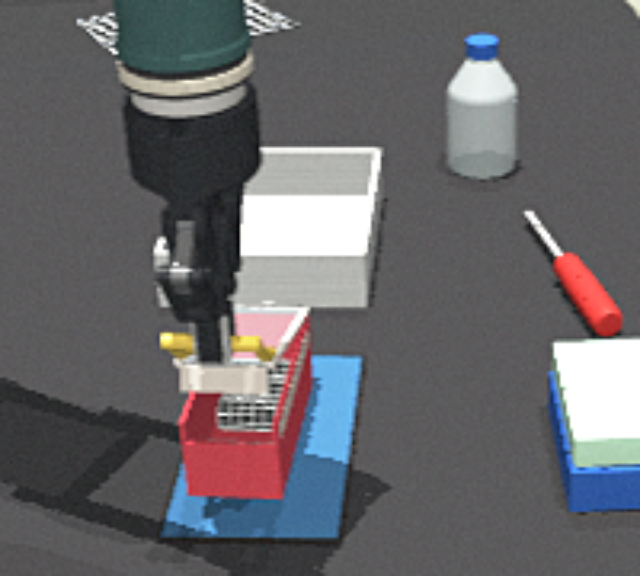

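The bar (crop about (210,345)) is pinched, the lid is rising and the tub is still flat on the mat. I'll continue the arc.

```bash
P="python3 -m pendant"
$P '[{"rx":0,"ry":0,"rz":0,"tx":1.8,"ty":8.2,"tz":15.4,"hand":8},{"rx":0,"ry":0,"rz":0,"tx":2.1,"ty":9.7,"tz":14.5,"hand":8},{"rx":0,"ry":0,"rz":0,"tx":2.5,"ty":11,"tz":13.5,"hand":8},{"rx":0,"ry":0,"rz":0,"tx":2.7,"ty":12.3,"tz":12.3,"hand":8},{"rx":0,"ry":0,"rz":0,"tx":3,"ty":13.4,"tz":11,"hand":8},{"rx":0,"ry":0,"rz":0,"tx":3.2,"ty":14.4,"tz":9.5,"hand":8}]'
$P '[{"rx":0,"ry":0,"rz":0,"tx":3.4,"ty":15.3,"tz":8,"hand":8},{"rx":0,"ry":0,"rz":0,"tx":3.6,"ty":16,"tz":6.4,"hand":8},{"rx":0,"ry":0,"rz":0,"tx":3.7,"ty":16.5,"tz":4.7,"hand":8},{"rx":0,"ry":0,"rz":0,"tx":3.8,"ty":16.9,"tz":3,"hand":8},{"rx":0,"ry":0,"rz":0,"tx":3.8,"ty":17.1,"tz":1.3,"hand":8},{"rx":0,"ry":0,"rz":0,"tx":3.8,"ty":17.2,"tz":-0.5,"hand":8}]'
$P '[{"rx":0,"ry":0,"rz":0,"tx":3.8,"ty":17,"tz":-2.2,"hand":8},{"rx":0,"ry":0,"rz":0,"tx":3.7,"ty":16.7,"tz":-4,"hand":8},{"rx":0,"ry":0,"rz":0,"tx":3.6,"ty":16.3,"tz":-5.7,"hand":8},{"rx":0,"ry":0,"rz":0,"tx":3.5,"ty":15.6,"tz":-7.3,"hand":8},{"rx":0,"ry":0,"rz":0,"tx":3.3,"ty":14.8,"tz":-8.9,"hand":8},{"rx":0,"ry":0,"rz":0,"tx":3.1,"ty":13.9,"tz":-10.3,"hand":8}]'
```

```text
clock: 3.65
ee_pos: [497.2, -168.0, 377.0]
tool_rot: [[0.976, -0.218, 0.003], [-0.218, -0.976, -0.004], [0.003, 0.003, -1.0]]
contact_force: [-0.3, -4.3, 3.1]
finger_gap: 0.102
finger_force: 19.7
clock: 4.25
ee_pos: [519.4, -67.5, 399.6]
tool_rot: [[0.976, -0.216, 0.004], [-0.216, -0.976, 0.0], [0.004, -0.001, -1.0]]
contact_force: [1.1, -0.9, 4.4]
finger_gap: 0.107
finger_force: 21.3
clock: 4.85
ee_pos: [540.3, 27.2, 359.2]
tool_rot: [[0.976, -0.216, 0.002], [-0.216, -0.976, 0.002], [0.001, -0.003, -1.0]]
contact_force: [0.4, 0.9, 3.7]
finger_gap: 0.105
finger_force: 22.4
```

```bash
P="python3 -m pendant"
$P '[{"rx":0,"ry":0,"rz":0,"tx":2.8,"ty":12.8,"tz":-11.7,"hand":8},{"rx":0,"ry":0,"rz":0,"tx":2.6,"ty":11.6,"tz":-12.9,"hand":8},{"rx":0,"ry":0,"rz":0,"tx":2.3,"ty":10.3,"tz":-14.1,"hand":8},{"rx":0,"ry":0,"rz":0,"tx":2,"ty":8.9,"tz":-15.1,"hand":8},{"rx":0,"ry":0,"rz":0,"tx":1.6,"ty":7.4,"tz":-15.9,"hand":8},{"rx":0,"ry":0,"rz":0,"tx":0,"ty":0,"tz":0,"hand":8}]'
$P '[{"rx":0,"ry":0,"rz":0,"tx":0,"ty":0,"tz":0,"hand":24},{"rx":0,"ry":0,"rz":0,"tx":0,"ty":0,"tz":0,"hand":24},{"rx":0,"ry":0,"rz":0,"tx":0,"ty":0,"tz":0,"hand":24},{"rx":0,"ry":0,"rz":0,"tx":0,"ty":0,"tz":20,"hand":24},{"rx":0,"ry":0,"rz":0,"tx":0,"ty":0,"tz":40,"hand":24},{"rx":0,"ry":0,"rz":0,"tx":0,"ty":0,"tz":40,"hand":24},{"rx":0,"ry":0,"rz":0,"tx":0,"ty":0,"tz":40,"hand":24},{"rx":0,"ry":0,"rz":0,"tx":0,"ty":0,"tz":0,"hand":85}]'
python3 - <<'E'
from cell import ctrl
import cv2,numpy as np
a=ctrl.camera("side")["frame"];b=ctrl.camera("top")["frame"]
cv2.imwrite("pics/top1.png",b);cv2.imwrite("pics/side1.png",a)
h=np.zeros((560,800,3),np.uint8);h[:,:390]=cv2.resize(a[150:310,165:276],(390,560));h[:360,400:]=cv2.resize(b[190:280,240:340],(400,360));cv2.imwrite("pics/z1.png",h)
E
```

```text
clock: 5.45
ee_pos: [550.6, 78.2, 284.9]
tool_rot: [[0.976, -0.216, -0.006], [-0.216, -0.976, 0.003], [-0.006, -0.001, -1.0]]
contact_force: [1.0, 4.3, 0.9]
finger_gap: 0.105
finger_force: 23.5
clock: 6.25
ee_pos: [551.7, 75.5, 437.3]
tool_rot: [[0.976, -0.219, 0.015], [-0.219, -0.976, -0.0], [0.014, -0.003, -1.0]]
contact_force: [0.4, 0.5, 0.5]
finger_gap: 0.435
finger_force: 0.0
```

View pics/z1.png

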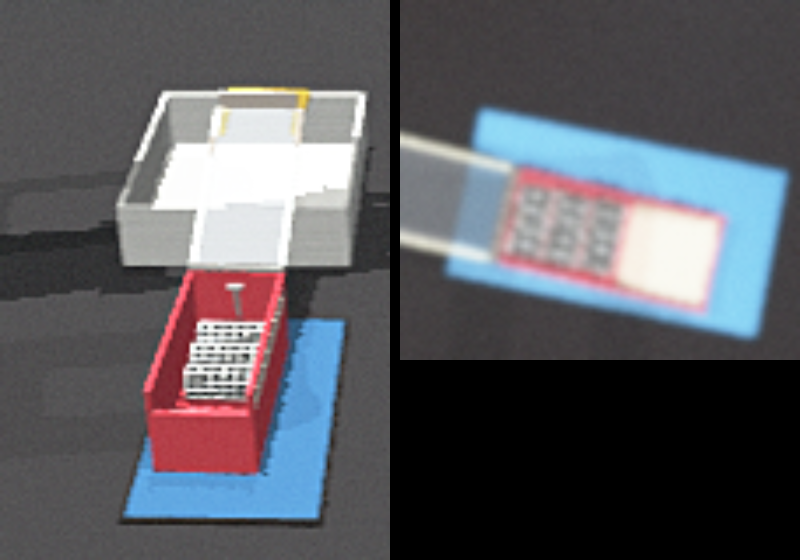

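The lid stays back and the sleeves are at the hinge end. The front foot corners in the crop are at (154,470) and (257,470), and the top-view corners at (515,167), (495,262), (726,215) and (710,311). I'll refit the tub, and check the tray with a similar fit.

Run:
```python
from h import *
t=lambda u,v:(240+(u-400)/4-.4,190+v/4-.4)
s=lambda u,v:(165+u/3.514-.4,150+v/3.5-.4)
D=[("side",(70,-32,0),s(154,470)),("side",(70,32,0),s(257,470)),("top",(-70,32,60),t(515,167)),("top",(-70,-32,60),t(495,262)),("top",(70,32,44),t(726,215)),("top",(70,-32,44),t(710,311))]
f=lambda p:np.concatenate([proj(n,world(p,np.array(X,float)))-uv for n,X,uv in D])
r=least_squares(f,[505,-150,-1.75]);print(r.x,r.fun.reshape(-1,2))
# tray: rim corners in side crop & top (orig image pixels)
D=[("side",(85,-100,47),s(352,208)),("side",(-85,-100,47),s(118,206)),("side",(85,100,47),s(367,92)),("side",(-85,100,47),s(163,92)),("side",(85,-100,-3),s(350,264)),("side",(-85,-100,-3),s(122,264)),
("top",(85,100,47),(158,196)),("top",(85,-100,47),(231.5,208.5)),("top",(-85,100,47),(142,262)),("top",(-85,-100,47),(218,274))]
r=least_squares(f,[530,130,-.17]);print("tray",r.x,r.fun.reshape(-1,2))
```

```text
[ 499.09 -149.54   -1.76] [[ 0.14  0.18]
 [ 0.47  0.81]
 [ 0.71  0.13]
 [ 0.25  0.52]
 [-0.34  0.04]
 [-1.44 -0.08]]
tray [530.75 127.06  -0.16] [[-0.89 -0.26]
 [-0.37  0.66]
 [-1.4  -0.1 ]
 [-0.9   0.34]
 [ 0.39  0.49]
 [ 0.53  0.77]
 [-1.31 -0.54]
 [-0.38  1.18]
 [ 0.73 -2.79]
 [ 0.28 -0.39]]
```

```bash
P="python3 -m pendant"
$P '[{"rx":0,"ry":0,"rz":0.14,"tx":-5,"ty":-22,"tz":0,"hand":85},{"rx":0,"ry":0,"rz":0.14,"tx":-5,"ty":-22,"tz":0,"hand":85},{"rx":0,"ry":0,"rz":0.14,"tx":-5,"ty":-22,"tz":0,"hand":85},{"rx":0,"ry":0,"rz":0.14,"tx":-5,"ty":-22,"tz":0,"hand":85},{"rx":0,"ry":0,"rz":0.14,"tx":-5,"ty":-22,"tz":0,"hand":85},{"rx":0,"ry":0,"rz":0.14,"tx":-5,"ty":-22,"tz":0,"hand":85},{"rx":0,"ry":0,"rz":0.14,"tx":-5,"ty":-22,"tz":0,"hand":85},{"rx":0,"ry":0,"rz":0.14,"tx":-5,"ty":-22,"tz":0,"hand":85},{"rx":0,"ry":0,"rz":0.14,"tx":-5,"ty":-22,"tz":0,"hand":85},{"rx":0,"ry":0,"rz":0.14,"tx":-5,"ty":-22,"tz":0,"hand":85}]' 60
$P '[{"rx":0,"ry":0,"rz":0.14,"tx":0,"ty":0,"tz":0,"hand":85},{"rx":0,"ry":0,"rz":0.04,"tx":0,"ty":0,"tz":0,"hand":85},{"rx":0.14,"ry":-0.03,"rz":0,"tx":0,"ty":0,"tz":0,"hand":85},{"rx":0.14,"ry":-0.03,"rz":0,"tx":0,"ty":0,"tz":0,"hand":85},{"rx":0,"ry":0,"rz":0,"tx":0,"ty":0,"tz":0,"hand":85}]' 
python3 s.py|grep q
```

```text
clock: 7.35
ee_pos: [500.8, -145.0, 426.4]
tool_rot: [[0.375, 0.927, -0.004], [0.927, -0.375, 0.001], [-0.0, -0.004, -1.0]]
contact_force: [-0.1, 0.3, -0.2]
finger_gap: 0.992
finger_force: 0.0
clock: 7.85
ee_pos: [501.0, -145.2, 426.1]
tool_rot: [[0.204, 0.977, 0.056], [0.937, -0.211, 0.278], [0.284, -0.005, -0.959]]
contact_force: [-0.7, -0.5, -0.3]
finger_gap: 0.996
finger_force: 0.0
q [-0.471, 0.033, 1.398, 0.283, 1.782, -0.208]
```

```bash
P="python3 -m pendant"
$P '[{"rx":-0.14,"ry":0.03,"rz":0,"tx":0,"ty":0,"tz":0,"hand":85},{"rx":-0.14,"ry":0.03,"rz":0,"tx":0,"ty":0,"tz":-20,"hand":85},{"rx":0,"ry":0,"rz":0,"tx":0,"ty":0,"tz":-40,"hand":85},{"rx":0,"ry":0,"rz":0,"tx":0,"ty":0,"tz":-40,"hand":85},{"rx":0,"ry":0,"rz":0,"tx":0,"ty":0,"tz":-40,"hand":85},{"rx":0,"ry":0,"rz":0,"tx":0,"ty":0,"tz":-30,"hand":85},{"rx":0,"ry":0,"rz":0,"tx":0,"ty":0,"tz":-25,"hand":85},{"rx":0,"ry":0,"rz":0,"tx":0,"ty":0,"tz":-20,"hand":85},{"rx":0,"ry":0,"rz":0,"tx":0,"ty":0,"tz":-16,"hand":85},{"rx":0,"ry":0,"rz":0,"tx":0,"ty":0,"tz":0,"hand":85}]' 
$P '[{"rx":0,"ry":0,"rz":0,"tx":0,"ty":0,"tz":0,"hand":50},{"rx":0,"ry":0,"rz":0,"tx":0,"ty":0,"tz":0,"hand":50},{"rx":0,"ry":0,"rz":0,"tx":0,"ty":0,"tz":0,"hand":50},{"rx":0,"ry":0,"rz":0,"tx":0,"ty":0,"tz":0,"hand":50},{"rx":0,"ry":0,"rz":0,"tx":0,"ty":0,"tz":0,"hand":50},{"rx":0,"ry":0,"rz":0,"tx":0,"ty":0,"tz":0,"hand":50}]' 70
```

```text
clock: 8.85
ee_pos: [499.7, -143.2, 194.0]
tool_rot: [[0.207, 0.978, -0.008], [0.978, -0.207, 0.0], [-0.001, -0.008, -1.0]]
contact_force: [-0.2, 0.6, -0.5]
finger_gap: 0.996
finger_force: 0.0
clock: 9.45
ee_pos: [501.6, -144.1, 198.9]
tool_rot: [[0.208, 0.978, 0.001], [0.978, -0.208, -0.001], [-0.001, 0.001, -1.0]]
contact_force: [-2.3, -0.5, 5.0]
finger_gap: 0.738
finger_force: 81.5
```

```bash
P="python3 -m pendant"
$P '[{"rx":0,"ry":0,"rz":0,"tx":0,"ty":0,"tz":5,"hand":50},{"rx":0,"ry":0,"rz":0,"tx":0,"ty":0,"tz":15,"hand":50},{"rx":0,"ry":0,"rz":0,"tx":0,"ty":0,"tz":25,"hand":50},{"rx":0,"ry":0,"rz":0,"tx":0,"ty":0,"tz":30,"hand":50},{"rx":0,"ry":0,"rz":0,"tx":0,"ty":0,"tz":25,"hand":50},{"rx":0,"ry":0,"rz":0,"tx":0,"ty":0,"tz":15,"hand":50},{"rx":0,"ry":0,"rz":0,"tx":0,"ty":0,"tz":5,"hand":50}]'
$P '[{"rx":0,"ry":0,"rz":0,"tx":1,"ty":8,"tz":0,"hand":50},{"rx":0,"ry":0,"rz":0,"tx":3,"ty":20,"tz":0,"hand":50},{"rx":0,"ry":0,"rz":0,"tx":4,"ty":32,"tz":0,"hand":50},{"rx":0,"ry":0,"rz":0,"tx":5,"ty":40,"tz":0,"hand":50},{"rx":0,"ry":0,"rz":0,"tx":5,"ty":40,"tz":0,"hand":50},{"rx":0,"ry":0,"rz":0,"tx":5,"ty":40,"tz":0,"hand":50},{"rx":0,"ry":0,"rz":0,"tx":5,"ty":40,"tz":0,"hand":50},{"rx":0,"ry":0,"rz":0,"tx":5,"ty":40,"tz":0,"hand":50},{"rx":0,"ry":0,"rz":0,"tx":4,"ty":35,"tz":0,"hand":50},{"rx":0,"ry":0,"rz":0,"tx":4,"ty":20,"tz":0,"hand":50}]'
$P '[{"rx":0,"ry":0,"rz":0,"tx":0,"ty":13,"tz":0,"hand":50},{"rx":0,"ry":0,"rz":0,"tx":0,"ty":0,"tz":0,"hand":50},{"rx":0,"ry":0,"rz":0,"tx":0,"ty":0,"tz":0,"hand":50}]'
python3 - <<'E'
from h import *
d=np.array([-.208,-.978,0]);f=lambda a:155*(d*np.sin(a)+np.array([0,0,np.cos(a)]))
for i in range(1,13):print(i,np.round(f(.1*i)-f(.1*i-.1),1))
from cell import ctrl
import cv2
a=ctrl.camera("side")["frame"];cv2.imwrite("pics/z2.png",cv2.resize(a[90:300,150:330],(600,600)[:1]*2 if 0 else (514,600)))
E
```

```text
clock: 10.15
ee_pos: [501.6, -143.9, 318.2]
tool_rot: [[0.209, 0.978, 0.001], [0.978, -0.209, -0.0], [0.0, 0.001, -1.0]]
contact_force: [0.4, -0.4, -8.6]
finger_gap: 0.737
finger_force: 80.2
clock: 11.15
ee_pos: [541.3, 174.6, 314.5]
tool_rot: [[0.205, 0.979, -0.006], [0.979, -0.205, 0.001], [-0.0, -0.006, -1.0]]
contact_force: [1.0, -1.1, -8.9]
finger_gap: 0.743
finger_force: 80.1
clock: 11.45
ee_pos: [542.1, 183.7, 316.4]
tool_rot: [[0.209, 0.978, -0.003], [0.978, -0.209, -0.002], [-0.002, -0.002, -1.0]]
contact_force: [-0.0, 0.5, -8.3]
finger_gap: 0.738
finger_force: 80.1
1 [ -3.2 -15.1  -0.8]
2 [ -3.2 -15.   -2.3]
3 [ -3.1 -14.7  -3.8]
4 [ -3.  -14.2  -5.3]
5 [ -2.9 -13.6  -6.7]
6 [ -2.7 -12.9  -8.1]
7 [ -2.6 -12.1  -9.4]
8 [ -2.4 -11.1 -10.6]
9 [ -2.1 -10.  -11.6]
10 [ -1.9  -8.8 -12.6]
11 [ -1.6  -7.5 -13.4]
12 [ -1.3  -6.2 -14.1]
```

View pics/z2.png

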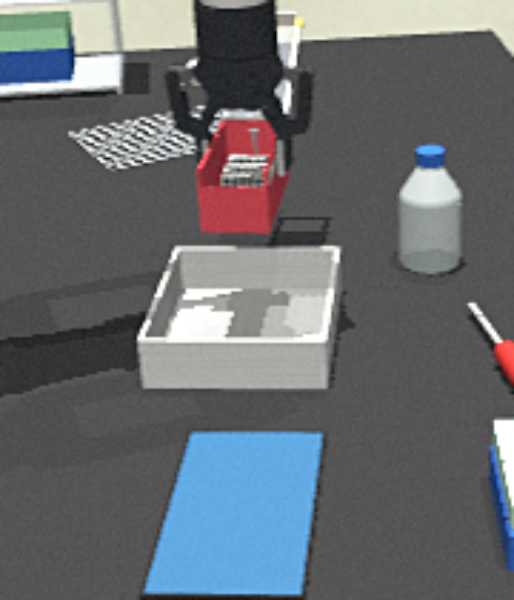

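```bash
P="python3 -m pendant"
$P '[{"rx":0.0978,"ry":-0.0208,"rz":0,"tx":-3.2,"ty":-15.1,"tz":-8.8,"hand":50},{"rx":0.0978,"ry":-0.0208,"rz":0,"tx":-3.2,"ty":-15,"tz":-10.3,"hand":50},{"rx":0.0978,"ry":-0.0208,"rz":0,"tx":-3.1,"ty":-14.7,"tz":-11.8,"hand":50},{"rx":0.0978,"ry":-0.0208,"rz":0,"tx":-3,"ty":-14.2,"tz":-13.3,"hand":50},{"rx":0.0978,"ry":-0.0208,"rz":0,"tx":-2.9,"ty":-13.6,"tz":-14.7,"hand":50},{"rx":0.0978,"ry":-0.0208,"rz":0,"tx":-2.7,"ty":-12.9,"tz":-16.1,"hand":50}]'
$P '[{"rx":0.0978,"ry":-0.0208,"rz":0,"tx":-2.6,"ty":-12.1,"tz":-9.4,"hand":50},{"rx":0,"ry":0,"rz":0,"tx":0,"ty":0,"tz":0,"hand":50},{"rx":0,"ry":0,"rz":0,"tx":0,"ty":0,"tz":0,"hand":50},{"rx":0.0978,"ry":-0.0208,"rz":0,"tx":-2.4,"ty":-11.1,"tz":-10.6,"hand":50},{"rx":0,"ry":0,"rz":0,"tx":0,"ty":0,"tz":0,"hand":50},{"rx":0,"ry":0,"rz":0,"tx":0,"ty":0,"tz":0,"hand":50},{"rx":0.0978,"ry":-0.0208,"rz":0,"tx":-2.1,"ty":-10,"tz":-11.6,"hand":50},{"rx":0,"ry":0,"rz":0,"tx":0,"ty":0,"tz":0,"hand":50},{"rx":0,"ry":0,"rz":0,"tx":0,"ty":0,"tz":0,"hand":50}]'
$P '[{"rx":0.0978,"ry":-0.0208,"rz":0,"tx":-1.9,"ty":-8.8,"tz":-12.6,"hand":50},{"rx":0,"ry":0,"rz":0,"tx":0,"ty":0,"tz":0,"hand":50},{"rx":0,"ry":0,"rz":0,"tx":0,"ty":0,"tz":0,"hand":50},{"rx":0.0978,"ry":-0.0208,"rz":0,"tx":-1.6,"ty":-7.5,"tz":-13.4,"hand":50},{"rx":0,"ry":0,"rz":0,"tx":0,"ty":0,"tz":0,"hand":50},{"rx":0,"ry":0,"rz":0,"tx":0,"ty":0,"tz":0,"hand":50},{"rx":0,"ry":0,"rz":0,"tx":0,"ty":0,"tz":0,"hand":50},{"rx":0,"ry":0,"rz":0,"tx":0,"ty":0,"tz":0,"hand":50}]'
python3 - <<'E'
from cell import ctrl
import cv2,numpy as np
a=ctrl.camera("side")["frame"];b=ctrl.camera("top")["frame"]
h=np.zeros((520,800,3),np.uint8);h[:,:390]=cv2.resize(a[100:240,165:270],(390,520));h[:400,400:]=cv2.resize(b[170:290,120:240],(400,400));cv2.imwrite("pics/z3.png",h)
E
```

```text
clock: 12.1
ee_pos: [523.9, 96.2, 242.7]
tool_rot: [[0.172, 0.978, 0.12], [0.807, -0.21, 0.551], [0.564, 0.002, -0.825]]
contact_force: [-0.1, -0.6, -8.1]
finger_gap: 0.738
finger_force: 80.3
clock: 13.0
ee_pos: [517.5, 65.7, 211.8]
tool_rot: [[0.13, 0.978, 0.163], [0.611, -0.208, 0.764], [0.781, 0.0, -0.624]]
contact_force: [0.7, -0.1, -6.8]
finger_gap: 0.741
finger_force: 80.4
clock: 13.8
ee_pos: [514.1, 49.4, 186.4]
tool_rot: [[0.093, 0.978, 0.186], [0.445, -0.208, 0.871], [0.891, 0.002, -0.455]]
contact_force: [0.3, -0.3, -8.7]
finger_gap: 0.737
finger_force: 80.5
```

View pics/z3.png

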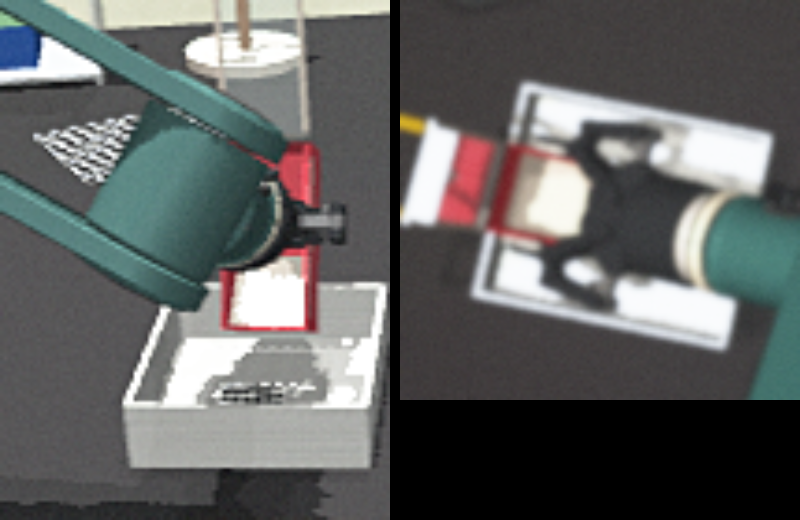

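```bash
P="python3 -m pendant"
$P '[{"rx":0,"ry":0,"rz":0,"tx":0,"ty":0,"tz":15,"hand":50},{"rx":0,"ry":0,"rz":0,"tx":0,"ty":0,"tz":25,"hand":50},{"rx":0,"ry":0,"rz":0,"tx":0,"ty":0,"tz":25,"hand":50},{"rx":-0.0978,"ry":0.0208,"rz":0,"tx":1.6,"ty":7.5,"tz":13.4,"hand":50},{"rx":-0.0978,"ry":0.0208,"rz":0,"tx":1.9,"ty":8.8,"tz":12.6,"hand":50},{"rx":-0.0978,"ry":0.0208,"rz":0,"tx":2.1,"ty":10,"tz":11.6,"hand":50},{"rx":-0.0978,"ry":0.0208,"rz":0,"tx":2.4,"ty":11.1,"tz":10.6,"hand":50},{"rx":-0.0978,"ry":0.0208,"rz":0,"tx":2.6,"ty":12.1,"tz":9.4,"hand":50},{"rx":-0.0978,"ry":0.0208,"rz":0,"tx":2.7,"ty":12.9,"tz":8.1,"hand":50}]'
$P '[{"rx":-0.0978,"ry":0.0208,"rz":0,"tx":2.9,"ty":13.6,"tz":6.7,"hand":50},{"rx":-0.0978,"ry":0.0208,"rz":0,"tx":3,"ty":14.2,"tz":5.3,"hand":50},{"rx":-0.0978,"ry":0.0208,"rz":0,"tx":3.1,"ty":14.7,"tz":3.8,"hand":50},{"rx":-0.0978,"ry":0.0208,"rz":0,"tx":3.2,"ty":15,"tz":2.3,"hand":50},{"rx":-0.0978,"ry":0.0208,"rz":0,"tx":3.2,"ty":15.1,"tz":0.8,"hand":50},{"rx":0,"ry":0,"rz":0,"tx":0,"ty":0,"tz":0,"hand":50},{"rx":0,"ry":0,"rz":0,"tx":0,"ty":0,"tz":0,"hand":50}]'
python3 - <<'E'
from cell import ctrl
import cv2,numpy as np
a=ctrl.camera("side")["frame"];b=ctrl.camera("top")["frame"]
h=np.zeros((560,800,3),np.uint8);h[:,:390]=cv2.resize(a[100:250,170:275],(390,560));h[:400,400:]=cv2.resize(b[170:290,120:240],(400,400));cv2.imwrite("pics/z4.png",h)
E
```

```text
clock: 14.8
ee_pos: [526.2, 112.2, 318.0]
tool_rot: [[0.184, 0.978, 0.098], [0.859, -0.209, 0.468], [0.478, -0.002, -0.879]]
contact_force: [-0.6, -0.1, -8.5]
finger_gap: 0.735
finger_force: 80.3
clock: 15.5
ee_pos: [541.8, 184.8, 335.1]
tool_rot: [[0.208, 0.978, -0.002], [0.978, -0.208, 0.004], [0.003, -0.003, -1.0]]
contact_force: [-0.6, -0.1, -7.2]
finger_gap: 0.74
finger_force: 80.2
```

View pics/z4.png

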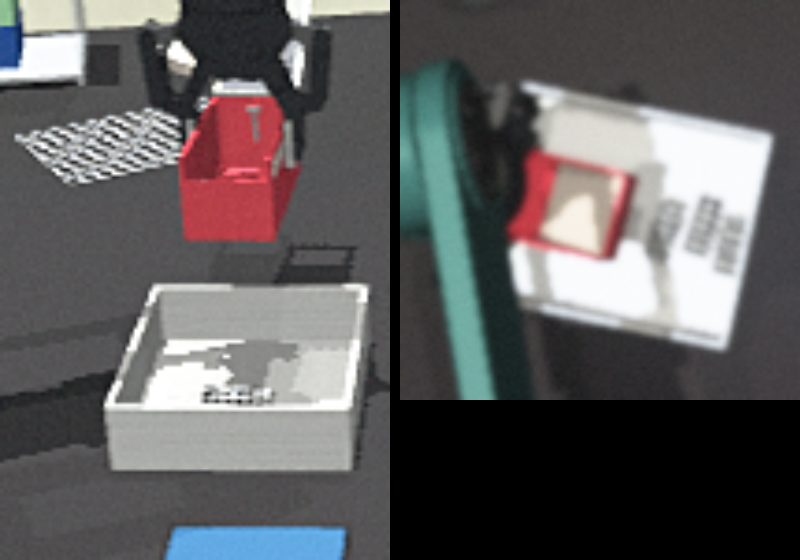

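All three sleeves are in the tray, at top-crop (665,225), (703,225) and (732,245), and the tub is empty. I'll return it to the mat.

```bash
P="python3 -m pendant"
$P '[{"rx":0,"ry":0,"rz":0,"tx":-1,"ty":-10,"tz":0,"hand":50},{"rx":0,"ry":0,"rz":0,"tx":-3,"ty":-25,"tz":0,"hand":50},{"rx":0,"ry":0,"rz":0,"tx":-4,"ty":-40,"tz":0,"hand":50},{"rx":0,"ry":0,"rz":0,"tx":-4,"ty":-40,"tz":0,"hand":50},{"rx":0,"ry":0,"rz":0,"tx":-4,"ty":-40,"tz":0,"hand":50},{"rx":0,"ry":0,"rz":0,"tx":-4,"ty":-40,"tz":0,"hand":50},{"rx":0,"ry":0,"rz":0,"tx":-4,"ty":-40,"tz":0,"hand":50},{"rx":0,"ry":0,"rz":0,"tx":-4,"ty":-40,"tz":0,"hand":50},{"rx":0,"ry":0,"rz":0,"tx":-4,"ty":-35,"tz":0,"hand":50},{"rx":0,"ry":0,"rz":0,"tx":-3,"ty":-23,"tz":0,"hand":50}]'
$P '[{"rx":0,"ry":0,"rz":0,"tx":0,"ty":0,"tz":-15,"hand":50},{"rx":0,"ry":0,"rz":0,"tx":0,"ty":0,"tz":-30,"hand":50},{"rx":0,"ry":0,"rz":0,"tx":0,"ty":0,"tz":-30,"hand":50},{"rx":0,"ry":0,"rz":0,"tx":0,"ty":0,"tz":-25,"hand":50},{"rx":0,"ry":0,"rz":0,"tx":0,"ty":0,"tz":-15,"hand":50},{"rx":0,"ry":0,"rz":0,"tx":0,"ty":0,"tz":-12,"hand":50},{"rx":0,"ry":0,"rz":0,"tx":0,"ty":0,"tz":0,"hand":50},{"rx":0,"ry":0,"rz":0,"tx":0,"ty":0,"tz":0,"hand":50}]'
```

```text
clock: 16.6
ee_pos: [505.8, -152.6, 335.2]
tool_rot: [[0.213, 0.977, 0.0], [0.977, -0.213, -0.001], [-0.001, 0.0, -1.0]]
contact_force: [0.5, 0.7, -8.1]
finger_gap: 0.737
finger_force: 80.1
clock: 17.4
ee_pos: [507.5, -149.1, 208.5]
tool_rot: [[0.209, 0.978, 0.001], [0.978, -0.209, -0.0], [0.0, 0.001, -1.0]]
contact_force: [0.6, 0.5, -7.8]
finger_gap: 0.736
finger_force: 79.9
```

```bash
P="python3 -m pendant"
$P '[{"rx":0,"ry":0,"rz":0,"tx":0,"ty":0,"tz":-3,"hand":50},{"rx":0,"ry":0,"rz":0,"tx":0,"ty":0,"tz":-3,"hand":50},{"rx":0,"ry":0,"rz":0,"tx":0,"ty":0,"tz":-2.5,"hand":50},{"rx":0,"ry":0,"rz":0,"tx":0,"ty":0,"tz":0,"hand":50},{"rx":0,"ry":0,"rz":0,"tx":0,"ty":0,"tz":0,"hand":50}]'
```

```text
clock: 17.9
ee_pos: [507.7, -148.9, 199.9]
tool_rot: [[0.208, 0.978, 0.001], [0.978, -0.208, -0.0], [-0.0, 0.001, -1.0]]
contact_force: [0.4, 0.4, -5.4]
finger_gap: 0.738
finger_force: 80.4
```

```bash
P="python3 -m pendant"
$P '[{"rx":0,"ry":0,"rz":0,"tx":0,"ty":0,"tz":-1,"hand":50},{"rx":0,"ry":0,"rz":0,"tx":0,"ty":0,"tz":0,"hand":85},{"rx":0,"ry":0,"rz":0,"tx":0,"ty":0,"tz":0,"hand":85},{"rx":0,"ry":0,"rz":0,"tx":0,"ty":0,"tz":0,"hand":85},{"rx":0,"ry":0,"rz":0,"tx":0,"ty":0,"tz":0,"hand":85},{"rx":0,"ry":0,"rz":0,"tx":0,"ty":0,"tz":20,"hand":85},{"rx":0,"ry":0,"rz":0,"tx":0,"ty":0,"tz":40,"hand":85},{"rx":0,"ry":0,"rz":0,"tx":0,"ty":0,"tz":45,"hand":85},{"rx":0,"ry":0,"rz":0,"tx":0,"ty":0,"tz":45,"hand":85},{"rx":0,"ry":0,"rz":0,"tx":0,"ty":0,"tz":45,"hand":85}]'
$P '[{"rx":0,"ry":0,"rz":-0.14,"tx":4,"ty":22,"tz":0,"hand":24},{"rx":0,"ry":0,"rz":-0.14,"tx":4,"ty":22,"tz":0,"hand":24},{"rx":0,"ry":0,"rz":-0.14,"tx":4,"ty":22,"tz":0,"hand":24},{"rx":0,"ry":0,"rz":-0.14,"tx":5,"ty":22,"tz":0,"hand":24},{"rx":0,"ry":0,"rz":-0.14,"tx":5,"ty":22,"tz":0,"hand":24},{"rx":0,"ry":0,"rz":-0.14,"tx":5,"ty":22,"tz":0,"hand":24},{"rx":0,"ry":0,"rz":-0.14,"tx":5,"ty":22,"tz":0,"hand":24},{"rx":0,"ry":0,"rz":-0.14,"tx":5,"ty":22,"tz":0,"hand":24},{"rx":0,"ry":0,"rz":-0.14,"tx":5,"ty":22,"tz":0,"hand":24},{"rx":0,"ry":0,"rz":-0.14,"tx":5,"ty":22,"tz":0,"hand":24}]'
$P '[{"rx":0,"ry":0,"rz":-0.14,"tx":0,"ty":7,"tz":0,"hand":24},{"rx":0,"ry":0,"rz":-0.03,"tx":0,"ty":0,"tz":0,"hand":24},{"rx":0,"ry":0,"rz":0,"tx":0,"ty":0,"tz":0,"hand":24}]'
python3 - <<'E'
from cell import ctrl
import cv2,numpy as np
a=ctrl.camera("side")["frame"];b=ctrl.camera("top")["frame"]
h=np.zeros((560,800,3),np.uint8);h[:,:390]=cv2.resize(a[150:310,165:276],(390,560));h[:360,400:]=cv2.resize(b[190:280,240:340],(400,360));h[370:560,400:]=cv2.resize(b[190:285,150:350],(400,190));cv2.imwrite("pics/z5.png",h)
E
```

```text
clock: 18.9
ee_pos: [507.1, -148.8, 395.4]
tool_rot: [[0.208, 0.978, 0.001], [0.978, -0.208, -0.0], [-0.0, 0.001, -1.0]]
contact_force: [-0.0, 1.0, 0.0]
finger_gap: 0.993
finger_force: 0.0
clock: 19.9
ee_pos: [554.6, 72.0, 393.6]
tool_rot: [[0.999, -0.045, 0.0], [-0.045, -0.999, -0.0], [0.0, 0.0, -1.0]]
contact_force: [-0.3, 0.3, 0.4]
finger_gap: 0.283
finger_force: 0.0
clock: 20.2
ee_pos: [554.4, 78.0, 393.4]
tool_rot: [[0.979, -0.206, 0.0], [-0.206, -0.979, -0.0], [0.0, 0.0, -1.0]]
contact_force: [-0.4, -0.3, 0.9]
finger_gap: 0.277
finger_force: 0.0
```

View pics/z5.png

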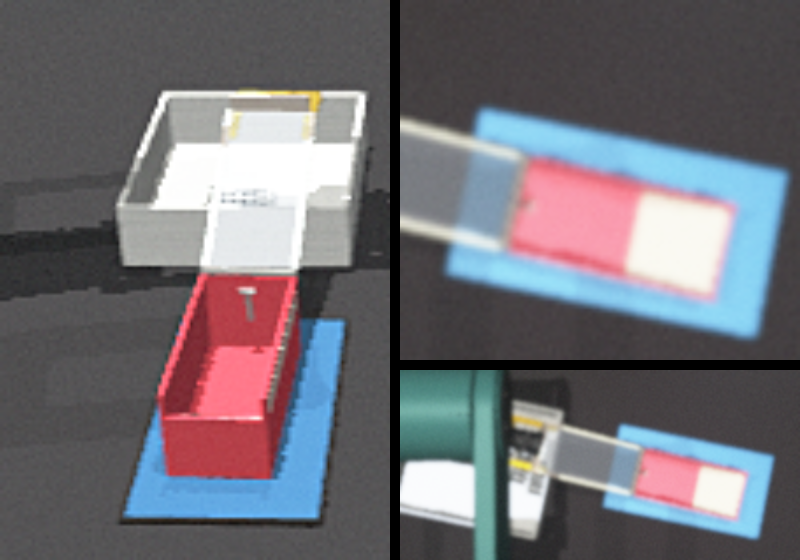

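The tub stands on the mat with the lid back. Side-crop foot corners are (167,477) and (270,476); top-crop corners are (527,155), (506,250), (738,204) and (721,301). I'll refit.

Run:
```python
from h import *
t=lambda u,v:(240+(u-400)/4-.4,190+v/4-.4)
s=lambda u,v:(165+u/3.514-.4,150+v/3.5-.4)
D=[("side",(70,-32,0),s(167,477)),("side",(70,32,0),s(270,476)),("top",(-70,32,60),t(527,155)),("top",(-70,-32,60),t(506,250)),("top",(70,32,44),t(738,204)),("top",(70,-32,44),t(721,301)),("side",(-238,-30,111),s(238,95)),("side",(-238,30,111),s(320,96))]
f=lambda p:np.concatenate([proj(n,world(p,np.array(X,float)))-uv for n,X,uv in D])
r=least_squares(f,[505,-150,-1.75]);print(r.x,r.fun.reshape(-1,2))
p=np.array([505.8,-155.2,-1.78]);d=np.array([np.cos(p[2]),np.sin(p[2]),0]);H=p*[1,1,0]+[0,0,63]-70*d
B=lambda a:H+175.93*(d*np.cos(a+.1483)+[0,0,np.sin(a+.1483)])
print("bar2.7",B(2.7))
for i in range(27,0,-1):print(round(.1*i-.1,1),np.round(B(.1*i-.1)-B(.1*i),1))
```

```text
[ 507.14 -156.8    -1.77] [[-0.09 -0.19]
 [ 0.36  0.94]
 [ 0.79 -0.14]
 [ 0.34  0.15]
 [-0.47  0.13]
 [-1.57 -0.33]
 [ 0.02  0.39]
 [-0.38  0.37]]
bar2.7 [555.31  78.02 113.86]
2.6 [-1.2 -5.8 16.6]
2.5 [-1.6 -7.4 15.9]
2.4 [-1.9 -8.9 15.1]
2.3 [ -2.2 -10.3  14.1]
2.2 [ -2.5 -11.6  12.9]
2.1 [ -2.7 -12.8  11.7]
2.0 [ -3.  -13.9  10.3]
1.9 [ -3.2 -14.9   8.9]
1.8 [ -3.3 -15.7   7.3]
1.7 [ -3.5 -16.3   5.7]
1.6 [ -3.6 -16.8   4. ]
1.5 [ -3.6 -17.1   2.2]
1.4 [ -3.7 -17.2   0.5]
1.3 [ -3.6 -17.2  -1.3]
1.2 [ -3.6 -16.9  -3. ]
1.1 [ -3.5 -16.6  -4.7]
1.0 [ -3.4 -16.   -6.4]
0.9 [ -3.3 -15.3  -8. ]
0.8 [ -3.1 -14.5  -9.5]
0.7 [ -2.9 -13.5 -11. ]
0.6 [ -2.6 -12.3 -12.3]
0.5 [ -2.3 -11.1 -13.5]
0.4 [ -2.1  -9.7 -14.5]
0.3 [ -1.7  -8.2 -15.4]
0.2 [ -1.4  -6.7 -16.2]
0.1 [ -1.1  -5.1 -16.8]
0.0 [ -0.7  -3.4 -17.2]
```

```bash
P="python3 -m pendant"
$P '[{"rx":0,"ry":0,"rz":0,"tx":0,"ty":0,"tz":-30,"hand":24},{"rx":0,"ry":0,"rz":0,"tx":0,"ty":0,"tz":-35,"hand":24},{"rx":0,"ry":0,"rz":0,"tx":0,"ty":0,"tz":-30,"hand":24},{"rx":0,"ry":0,"rz":0,"tx":0,"ty":0,"tz":-20,"hand":24},{"rx":0,"ry":0,"rz":0,"tx":0,"ty":0,"tz":-6,"hand":24},{"rx":0,"ry":0,"rz":0,"tx":0,"ty":0,"tz":0,"hand":24}]' 5
$P '[{"rx":0,"ry":0,"rz":0,"tx":0,"ty":0,"tz":0,"hand":8},{"rx":0,"ry":0,"rz":0,"tx":0,"ty":0,"tz":0,"hand":8},{"rx":0,"ry":0,"rz":0,"tx":0,"ty":0,"tz":0,"hand":8},{"rx":0,"ry":0,"rz":0,"tx":0,"ty":0,"tz":0,"hand":8}]'
$P '[{"rx":0,"ry":0,"rz":0,"tx":-1.2,"ty":-5.8,"tz":16.6,"hand":8},{"rx":0,"ry":0,"rz":0,"tx":-1.6,"ty":-7.4,"tz":15.9,"hand":8},{"rx":0,"ry":0,"rz":0,"tx":-1.9,"ty":-8.9,"tz":15.1,"hand":8},{"rx":0,"ry":0,"rz":0,"tx":0,"ty":0,"tz":0,"hand":8}]'
```

```text
clock: 20.9
ee_pos: [554.2, 77.6, 271.7]
tool_rot: [[0.978, -0.208, -0.002], [-0.208, -0.978, -0.0], [-0.002, 0.001, -1.0]]
contact_force: [0.6, 0.9, 0.3]
finger_gap: 0.282
finger_force: 0.0
clock: 21.3
ee_pos: [554.9, 78.2, 273.9]
tool_rot: [[0.978, -0.207, 0.003], [-0.207, -0.978, 0.0], [0.003, -0.001, -1.0]]
contact_force: [0.9, 0.8, 2.5]
finger_gap: 0.106
finger_force: 19.7
clock: 21.7
ee_pos: [550.2, 55.2, 323.1]
tool_rot: [[0.978, -0.209, 0.005], [-0.209, -0.978, -0.0], [0.005, -0.001, -1.0]]
contact_force: [1.9, 2.2, 1.6]
finger_gap: 0.108
finger_force: 19.8
```

Held at the bar's thickness; I'll follow the arc down to shut.

```bash
P="python3 -m pendant"
$P '[{"rx":0,"ry":0,"rz":0,"tx":-2.2,"ty":-10.3,"tz":14.1,"hand":8},{"rx":0,"ry":0,"rz":0,"tx":-2.5,"ty":-11.6,"tz":12.9,"hand":8},{"rx":0,"ry":0,"rz":0,"tx":-2.7,"ty":-12.8,"tz":11.7,"hand":8},{"rx":0,"ry":0,"rz":0,"tx":-3,"ty":-13.9,"tz":10.3,"hand":8},{"rx":0,"ry":0,"rz":0,"tx":-3.2,"ty":-14.9,"tz":8.9,"hand":8},{"rx":0,"ry":0,"rz":0,"tx":-3.3,"ty":-15.7,"tz":7.3,"hand":8},{"rx":0,"ry":0,"rz":0,"tx":-3.5,"ty":-16.3,"tz":5.7,"hand":8},{"rx":0,"ry":0,"rz":0,"tx":-3.6,"ty":-16.8,"tz":4,"hand":8}]'
$P '[{"rx":0,"ry":0,"rz":0,"tx":-3.6,"ty":-17.1,"tz":2.2,"hand":8},{"rx":0,"ry":0,"rz":0,"tx":-3.7,"ty":-17.2,"tz":0.5,"hand":8},{"rx":0,"ry":0,"rz":0,"tx":-3.6,"ty":-17.2,"tz":-1.3,"hand":8},{"rx":0,"ry":0,"rz":0,"tx":-3.6,"ty":-16.9,"tz":-3,"hand":8},{"rx":0,"ry":0,"rz":0,"tx":-3.5,"ty":-16.6,"tz":-4.7,"hand":8},{"rx":0,"ry":0,"rz":0,"tx":-3.4,"ty":-16,"tz":-6.4,"hand":8},{"rx":0,"ry":0,"rz":0,"tx":-3.3,"ty":-15.3,"tz":-8,"hand":8},{"rx":0,"ry":0,"rz":0,"tx":-3.1,"ty":-14.5,"tz":-9.5,"hand":8}]'
$P '[{"rx":0,"ry":0,"rz":0,"tx":-2.9,"ty":-13.5,"tz":-11,"hand":8},{"rx":0,"ry":0,"rz":0,"tx":-2.6,"ty":-12.3,"tz":-12.3,"hand":8},{"rx":0,"ry":0,"rz":0,"tx":-2.3,"ty":-11.1,"tz":-13.5,"hand":8},{"rx":0,"ry":0,"rz":0,"tx":-2.1,"ty":-9.7,"tz":-14.5,"hand":8},{"rx":0,"ry":0,"rz":0,"tx":-1.7,"ty":-8.2,"tz":-15.4,"hand":8},{"rx":0,"ry":0,"rz":0,"tx":-1.4,"ty":-6.7,"tz":-16.2,"hand":8},{"rx":0,"ry":0,"rz":0,"tx":-1.1,"ty":-5.1,"tz":-16.8,"hand":8},{"rx":0,"ry":0,"rz":0,"tx":0,"ty":0,"tz":0,"hand":8}]'
```

```text
clock: 22.5
ee_pos: [525.4, -58.3, 396.6]
tool_rot: [[0.978, -0.209, 0.002], [-0.209, -0.978, -0.003], [0.003, 0.002, -1.0]]
contact_force: [1.5, 0.5, 1.6]
finger_gap: 0.106
finger_force: 20.6
clock: 23.3
ee_pos: [497.3, -189.1, 364.5]
tool_rot: [[0.978, -0.209, 0.0], [-0.209, -0.978, -0.002], [0.0, 0.002, -1.0]]
contact_force: [2.0, 0.1, -0.3]
finger_gap: 0.105
finger_force: 21.1
clock: 24.1
ee_pos: [482.6, -254.3, 261.1]
tool_rot: [[0.978, -0.209, -0.006], [-0.209, -0.978, 0.002], [-0.006, -0.001, -1.0]]
contact_force: [-0.5, -3.1, 0.4]
finger_gap: 0.105
finger_force: 23.0
```

```bash
P="python3 -m pendant"
$P '[{"rx":0,"ry":0,"rz":0,"tx":-0.4,"ty":-1.7,"tz":-5,"hand":8},{"rx":0,"ry":0,"rz":0,"tx":-0.3,"ty":-1.3,"tz":-4,"hand":8},{"rx":0,"ry":0,"rz":0,"tx":0,"ty":0,"tz":0,"hand":8},{"rx":0,"ry":0,"rz":0,"tx":0,"ty":0,"tz":0,"hand":24},{"rx":0,"ry":0,"rz":0,"tx":0,"ty":0,"tz":0,"hand":24},{"rx":0,"ry":0,"rz":0,"tx":0,"ty":0,"tz":0,"hand":24},{"rx":0,"ry":0,"rz":0,"tx":0,"ty":0,"tz":0,"hand":24},{"rx":0,"ry":0,"rz":0,"tx":0,"ty":0,"tz":20,"hand":24},{"rx":0,"ry":0,"rz":0,"tx":0,"ty":0,"tz":40,"hand":24},{"rx":0,"ry":0,"rz":0,"tx":0,"ty":0,"tz":40,"hand":24}]'
$P '[{"rx":0,"ry":0,"rz":0,"tx":-25,"ty":-40,"tz":30,"hand":24},{"rx":0,"ry":0,"rz":0,"tx":-25,"ty":-40,"tz":20,"hand":24},{"rx":0,"ry":0,"rz":0,"tx":-25,"ty":-40,"tz":0,"hand":24},{"rx":0,"ry":0,"rz":0,"tx":-25,"ty":-40,"tz":0,"hand":24},{"rx":0,"ry":0,"rz":0,"tx":0,"ty":0,"tz":0,"hand":24},{"rx":0,"ry":0,"rz":0,"tx":0,"ty":0,"tz":0,"hand":24},{"rx":0,"ry":0,"rz":0,"tx":0,"ty":0,"tz":0,"hand":24}]'
python3 - <<'E'
from cell import ctrl
import cv2,numpy as np
a=ctrl.camera("side")["frame"];b=ctrl.camera("top")["frame"]
h=np.zeros((560,800,3),np.uint8);h[:,:390]=cv2.resize(a[150:310,165:276],(390,560));h[:280,400:]=cv2.resize(b[180:285,120:270],(400,280));h[280:,400:]=cv2.resize(b[200:290,230:359],(400,280));cv2.imwrite("pics/z6.png",h)
E
```

```text
clock: 25.1
ee_pos: [482.9, -256.5, 356.3]
tool_rot: [[0.978, -0.208, -0.002], [-0.208, -0.978, 0.001], [-0.002, -0.001, -1.0]]
contact_force: [-0.1, -0.2, -0.2]
finger_gap: 0.28
finger_force: 0.0
clock: 25.8
ee_pos: [386.8, -410.8, 402.3]
tool_rot: [[0.978, -0.207, 0.0], [-0.207, -0.978, 0.001], [0.0, -0.001, -1.0]]
contact_force: [-0.1, 0.1, 0.4]
finger_gap: 0.28
finger_force: 0.0
```

View pics/z6.png

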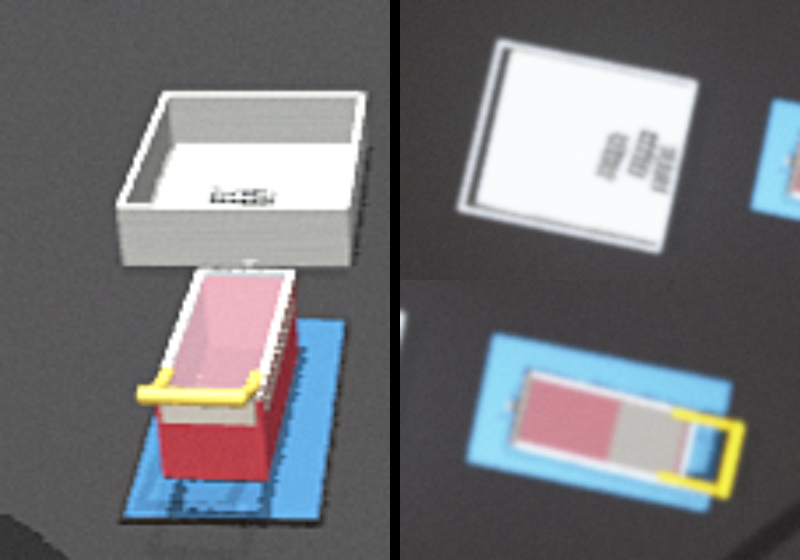

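The three sleeves lie in the tray at top-crop (615,155), (642,153) and (665,170). The tub stands shut on the mat and the arm is clear.

```bash
python3 -c "from cell import ctrl;print(ctrl.sign_off())"
```

```text
the job is handed in; nothing more can be done
None
```

The job is handed in: the last pictures show all three sleeves in the tray and the emptied tub upright on its mat with the lid shut, done in about 26 s of the 72 s allowed; sign-off returned no verdict.

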